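Coating thickness reading on a clamped tube

TASK

The coating gauge has just been zeroed on the bare steel piece standing on the bench: put that piece back fully home in the hole of its own size in the wooden storage block and let go of it. Then take the gauge out of its holder and take the reading on the ring marked on the clamped tube: hold the gauge upright with the V groove of its probe straddling the tube at the middle of the ring, pressed lightly so that the sprung probe is pushed in about half of its travel and not to its stop. Finish while holding it there, gripped and still, and leave the other things on the bench alone.

Things in the scene. Friction and masses are not known exactly. Their poses are not given: they have to be found in the camera images.
- piece: Zero piece to be put away: solid bare steel cylinder, 30 mm diameter, 60 mm tall, about 0.3 kg, standing on end on the bench (z = 0). Origin at the centre of its underside, z up along its axis. Small chamfer at its foot.
- block: Wooden block fixed to the bench, 64 (x) by 160 (y) by 35 mm tall, three round holes 25 mm deep in a row along y for pieces of 20 mm (y = -50 mm), 30 mm (y = 0) and 40 mm (y = +52 mm), each 2 mm wider than its piece, 2 mm chamfer. The 20 mm piece is in; the 40 mm hole is and stays empty. Origin: centre of the underside; hole floors at z = 10 mm: a piece fully home stands 35 mm proud.
- block_hole1 (a point): Centre of the mouth of the 30 mm hole (the middle one), level with the block's top.
- holder: Plastic desk holder fixed to the bench, base 85 (x) by 95 mm (y), its open-topped pocket 34 (x) by 59 mm (y): the gauge stands in it loosely, upright. Walls reach 72 mm (58 mm on the +x side), the ledges under the gauge's case 36 mm above the bench. Origin: centre of the underside. Draw the gauge straight up by 70 mm to clear it, probe included.
- gauge: Handheld coating gauge, about 0.2 kg: light grey case 30 mm thick (x; screen and keys face +x), 54 mm wide (y), 112 mm tall (z). Origin: centre of the case's underside, 36 mm above the bench at the start; the probe sticks out below. Grip it from above near its top, about 94 mm above the origin: by its sides (54 mm, along y), which leaves the screen free, or across its 30 mm thickness.
- probe_tip (a point): Bottom of the V groove in the probe's end, on the gauge's z axis, 22 mm below the gauge's origin when fully out, moving up as it is pushed in. The probe is a steel head 16 mm across; the groove runs along the gauge's y axis, its faces slope 20 degrees, its lips reach 3 mm lower than this point. Seated on the tube, this point is 1 mm above the crest.
- probe (a joint): How far the sprung probe is pushed into the gauge (m): 0 fully out, 0.008 at its stop. The spring takes about 1 N to start and 5 N at the stop (0.5 N per mm).
- tube: Grey coated tube, 30 mm outer diameter, 220 mm long, level, clamped fast. Origin on its axis at mid-length, 58 mm above the bench; its y axis runs along the tube, z up.
- mark (a point): Middle of the black ring, 16 mm across, drawn on the crest of the tube, at the tube's mid-length: 15 mm above the tube's axis, 73 mm above the bench. z up, y along the tube.
- fixture: Two steel V-blocks with clamp yokes on a base plate 75 (x) by 200 mm (y), fixed to the bench; the tube lies along its y axis. Origin: centre of the underside. The blocks and yokes stand at y = -75 and +75 mm, 35 mm long along the tube, 62 mm across; their clamp screws reach 107 mm above the bench.
- piece20: Bystander: bare steel cylinder 20 mm in diameter, 60 mm tall, seated in the 20 mm hole of the block. Origin at the centre of its underside.
- loupe: Bystander: grey metal magnifier, 38 mm diameter, 36 mm tall, standing on the bench. Origin at the centre of its underside.
- panel: Bystander: flat coated test panel, 75 by 100 mm, 3 mm thick, lying on the bench. Origin at the centre of its underside.
- marker: Bystander: marker pen, 122 mm long (y), 15 mm thick, lying on the bench beyond the tube. Origin near its middle, on its underside.
Mind the look-alikes: they are no part of the job. There is more than one size of the gauge; the job needs the smallest.

How it is judged:
On the way:
1. the 30 mm zero piece stands fully home in the 30 mm hole of the block, let go (horizontal distance between piece and block_hole1 below 0.004 m and z of piece in the frame of block below 0.0125 m and angle between piece's own z axis and vertical below 0.06 rad and contact force between the fingers and piece below 0.1 N and linear speed of piece below 0.03 m/s), for 0.2 s.
At the end, for the whole second after the job is handed in: Piece home in its hole (4 mm, 2.5 mm above its floor, 0.06 rad), released. Gauge gripped (over 3 N), still, upright within 0.12 rad, width along the tube within 0.14 rad, probe within 6 mm of the mark, pushed in 2 to 7 mm, 0.8 to 9 N on the tube, clear of holder and V-blocks (all of step 1 and horizontal distance between probe_tip and mark below 0.006 m and angle between gauge's own z axis and vertical below 0.12 rad and angle between the y axis of gauge and the y axis of tube, either way round below 0.14 rad and value of joint probe between 0.002 and 0.007 m and contact force between gauge and tube between 0.8 and 9 N and contact force between the fingers and gauge above 3 N and contact force between gauge and holder below 0.1 N and contact force between gauge and fixture below 0.1 N and linear speed of gauge below 0.02 m/s); the arm keeps its last pose, push and grip.
It fails at once if the gauge is pressed hard on the tube (over 15 N) (contact force between gauge and tube above 15 N).
It fails at once if another thing on the bench is disturbed (moved over 20 mm) (distance of any of piece20, loupe, panel, marker from where it was at the start of the episode above 0.02 m).
It also fails if it takes over 56 s, if anything falls off the work surface, if the arm or the gripper's body presses on something with over 40 N, if the wrist force passes 120 N, or if a joint passes its speed limit or range.

ROBOT

A 6-joint arm with a two-finger parallel gripper is mounted at the origin on the work surface. World frame = base frame: x ahead of the robot, y to its left, z up, the work surface at z = 0. Lengths are in m, angles in rad, forces in N, time in s.
With the tool pointing down it reaches from about 0.35 to 0.775 m from the base axis. Payload 5.5 kg.
Tool frame: the origin (TCP) lies at the very end of the fingers, on their centre line; the grasp point (between the pads) lies 19 mm behind it; z points along the fingers, y is the line along which they close (so a half turn about z gives the same grasp; the last joint's range is limited). The gripper opens to 85 mm and grips with 20 to 120 N. Pads are 22 mm wide; open, the fingers measure 114 mm over their backs; the gripper's body (76 mm by 85 mm) begins 54 mm behind the grasp point. The pads swing forward as they close: fully open they stand 13 mm farther back than shut.
Start: joints at [1.184, 0.313, 0.046, 1.304, 0, 1.431], TCP at [0.14, 0.558, 0.231] pointing down, gripper open.
Joint ranges: [-2.76, 2.76], [-0.86, 1.69], [-1.03, 1.26], [-2.2, 2.34], [-1.47, 1.5], [-3.14, 3.14]. Speed limits (rad/s): [2.57, 2.57, 3.14, 3.14, 3.14, 3.14].

INTERFACE

Orientations are given as a 3x3 rotation matrix whose columns are the frame's x, y, z axes.
In Python, from workcell import ctrl gives the robot as it stands.
- The arm moves only by the shell command python3 -m inch 'ROWS' [OPENING] [FORCE]. ROWS is a JSON object of lists of equal length, an entry for each row: "linear": the shift along the tool's x, y, z in m, a list of three; "twist": the turn about the tool's z in degrees. A call has 1 to 20 rows; each row shifts and turns the commanded pose from where the row before left it, along the tool's axes as they then stand; what a row does not reach is not made up. A row lasts 1/12 s, in which the tool goes at most 41.7 mm and 7.16 degrees, less where a joint would pass 70% of its speed; a pose out of reach is approached as far as the arm can. A call is refused whole if a number of a shift passes 0.0417 or a number of a turn 7.16, either way. A call with a gripper value outside its range is refused whole. OPENING is the finger opening in m, from 0 to 0.0854, set as the call begins (- or left out, the last holds). The fingers move at their own pace and stop on an object; FORCE is the grip in N (left out, the last holds). Time passes only in rows, so rows that do not move let the fingers close. It gives the time, the measured TCP pose, the force, the opening and the grip force at its end, in the units of the state.
- ctrl.state(): the state, without advancing time (a new reading comes with each control period).
- ctrl.read_camera(name): name is "scene" or "top" or "wrist"; returns a dict with "frame" (384x512x3 uint8, blue, green, red), "camera_matrix" (3x3 intrinsics, pixels), "xyz" and "attitude" of the camera in the world; the wrist camera has in their place "tool_from_camera" (4x4, takes a point from camera to tool coordinates, whose origin is the TCP and whose axes are the flange's). Camera axes: x right, y up, looking along -z (the intrinsics and any distortion apply to the point x, -y, -z); pixel columns grow to the right and rows downward; lengths in m; the calibration is good to about 2 mm. A picture is of the moment at which its call begins: read the wrist's pose just before it. There is no depth.
- ctrl.finish_job(): hands the job in; it is judged then, once.
Trained networks look in a picture, given as the dict that the camera call returned (one of the last four; its "shot" number tells which), for a name from the list of things; names that differ only in an ending like _2 or _b are one class to them, and where a whole thing is asked for, a point or a joint stands for the part that bears it (a point fixed in the world has none). Each returns a list of dicts, best first, with "conf" (0 to 1); they miss things now and then, are a little off and sometimes report something else, mostly with a low value. They report only what shows in the picture. A call takes as long as a camera call. They do not tell look-alikes from the thing itself.
- ctrl.masks_of(picture, name): "region" (384x512 bool, what is visible of it) and "uv" ([column, row] in pixels, amid what is visible of it).
- ctrl.tip_of(picture, name): "uv" ([column, row] in pixels: a listed point, or the origin of a listed thing).
The state is a dict: "clock": time; "joints": joint angles; "qvel": joint speeds; "joint_efforts": joint torques, N m; "eef_pos": TCP position; "tool_rot": TCP orientation; "contact_force": force on the tool from outside, world axes, zero at the start; "moment": the same for the moment, N m; "gripper_width": opening from 0.0 (shut) to 1.0 (fully open); "finger_force": force on a finger pad.
Only numpy, scipy, OpenCV 4.12 (cv2) and the standard library are available. Lean on these libraries where they do the work, as an engineer would, in place of code of your own. Each camera call takes 0.05 s, during which the arm holds its last target. There are 200 camera calls.

## Working session

There is one attempt and no reset: what is moved stays moved. The work goes in short steps, Python scripts to look and compute and a shell command to move; the robot and the scene stay as the last step left them, time stands still between calls to the robot, and variables do not carry over. Pictures are saved under pics/ and viewed, at most 10 in all, crops included, and the job is handed in when it is done.

```bash
ls; mkdir -p pics; cat > h.py <<'E'
import numpy as np, cv2
from workcell import ctrl
np.set_printoptions(precision=4, suppress=True)
def cam(name):
    s=ctrl.state(); p=ctrl.read_camera(name)
    if 'tool_from_camera' in p:
        T=np.eye(4); T[:3,:3]=s['tool_rot']; T[:3,3]=s['eef_pos']; M=T@np.array(p['tool_from_camera'])
        p['R'],p['t']=M[:3,:3],M[:3,3]
    else:
        p['t']=np.array(p['xyz']); p['R']=np.array(p['attitude'])
    return p
def ray(p,uv):
    K=np.array(p['camera_matrix']); d=p.get('distortion')
    q=cv2.undistortPoints(np.array([[uv]],float),K,None if d is None else np.array(d))[0,0]
    return p['R']@np.array([q[0],-q[1],-1.])
def at(p,uv,z):
    d=ray(p,uv); return p['t']+d*(z-p['t'][2])/d[2]
E
python3 - <<'E'
from h import *
s=ctrl.state(); print({k:s[k] for k in ('clock','eef_pos','tool_rot','gripper_width')})
Z=dict(piece=0,block=0,block_hole1=.035,holder=0,gauge=.036,probe_tip=.014,tube=.058,mark=.073,fixture=0,piece20=.01,loupe=0,panel=0,marker=0)
for n in ('scene','top','wrist'):
    p=cam(n); cv2.imwrite(f'pics/{n}0.png',p['frame'])
    print(n,[k for k in p if k!='frame'],p['t'])
    for k in Z:
        r=ctrl.tip_of(p,k)[:3]
        print(k,[(round(x['conf'],2),np.round(x['uv']),at(p,x['uv'],Z[k])[:2].round(4)) for x in r])
E
```

```text
pics
{'clock': 0.0, 'eef_pos': array([0.1403, 0.5571, 0.2304]), 'tool_rot': array([[-0.9697,  0.2443, -0.0007],
       [ 0.2443,  0.9697, -0.0017],
       [ 0.0002, -0.0018, -1.    ]]), 'gripper_width': 1.0030657327936523}
scene ['camera_matrix', 'xyz', 'attitude', 'shot', 't', 'R'] [ 1.3585 -0.139   0.7397]
piece [(0.78, array([300., 190.]), array([0.4476, 0.05  ])), (0.41, array([383., 192.]), array([0.4779, 0.2822]))]
block [(0.56, array([403., 198.]), array([0.5081, 0.3278])), (0.28, array([404., 189.]), array([0.4711, 0.3428]))]
block_hole1 [(0.86, array([403., 185.]), array([0.495 , 0.3246])), (0.21, array([405., 198.]), array([0.5504, 0.3103]))]
holder [(0.6, array([156., 199.]), array([ 0.4511, -0.3557])), (0.55, array([171., 250.]), array([ 0.6496, -0.2994])), (0.34, array([402., 198.]), array([0.5074, 0.3241]))]
gauge [(0.86, array([196., 159.]), array([ 0.3172, -0.2466])), (0.82, array([154., 191.]), array([ 0.4602, -0.3557])), (0.58, array([ 99., 189.]), array([ 0.4391, -0.5058]))]
probe_tip [(0.4, array([105., 196.]), array([ 0.4404, -0.4962])), (0.39, array([196., 165.]
[... 1543 characters left out ...]
]
mark [(0.92, array([236., 174.]), array([ 0.6106, -0.0415]))]
fixture [(0.78, array([240., 184.]), array([ 0.5898, -0.0527]))]
piece20 [(0.62, array([208., 226.]), array([0.4414, 0.0513])), (0.42, array([147., 207.]), array([0.5046, 0.2593]))]
loupe [(0.42, array([142., 149.]), array([0.7051, 0.2871]))]
panel [(0.9, array([311., 166.]), array([ 0.6565, -0.295 ])), (0.38, array([217., 136.]), array([0.7548, 0.0282]))]
marker [(0.73, array([215., 135.]), array([0.7589, 0.0359]))]
wrist ['camera_matrix', 'tool_from_camera', 'shot', 'R', 't'] [0.0618 0.5779 0.3738]
piece []
block []
block_hole1 []
holder []
gauge []
probe_tip []
tube []
mark []
fixture []
piece20 []
loupe []
panel []
marker []
```

```bash
python3 - <<'E'
import cv2
a=cv2.imread('pics/scene0.png');b=cv2.imread('pics/top0.png')
cv2.imwrite('pics/s1.png',cv2.resize(a[120:320,60:460],(800,400),interpolation=cv2.INTER_CUBIC))
cv2.imwrite('pics/t1.png',cv2.resize(b[100:310,100:410],(800,542),interpolation=cv2.INTER_CUBIC))
E
```

```text
(no output)
```

View pics/s1.png

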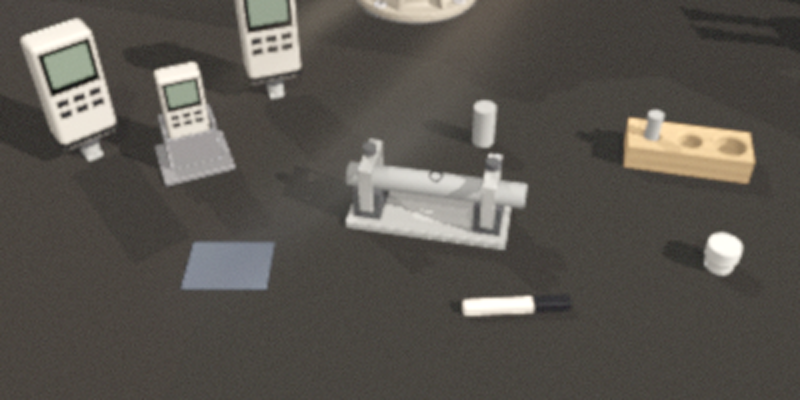

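View pics/t1.png

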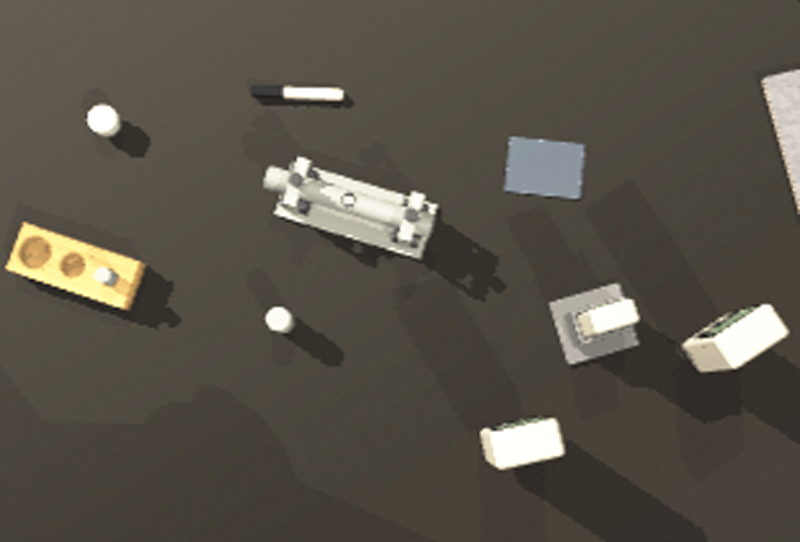

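The top picture (view ×2.58, offset 100,100) shows the smallest gauge standing in the holder at about (334,223). Two larger look-alike gauges stand free at (297,269) and (377,231). The piece is at (208,226). The block's middle hole is at (129,201), between the empty 40 mm hole and piece20. The ring on the tube is at (236,177). I'm moving toward the piece now.

```bash
python3 -m inch '{"linear":[[-0.0279,-0.0279,0],[-0.0279,-0.0279,0],[-0.0279,-0.0279,0],[-0.0279,-0.0279,0],[-0.0279,-0.0279,0],[-0.0279,-0.0279,0],[-0.0279,-0.0279,0],[-0.0279,-0.0279,0],[-0.0279,-0.0279,0],[-0.0279,-0.0279,0],[-0.0279,-0.0279,0],[-0.0279,-0.0279,0],[-0.0279,-0.0279,0],[-0.0279,-0.0279,0],[-0.0279,-0.0279,0]],"twist":[0,0,0,0,0,0,0,0,0,0,0,0,0,0,0]}' 0.0854
python3 - <<'E'
from h import *
p=cam('top')
for k,z in (('block',.035),('holder',.036),('tube',.065),('fixture',0.006),('gauge',.148)):
    for r in ctrl.masks_of(p,k)[:3]:
        ys,xs=np.nonzero(r['region'])
        P=np.array([at(p,(x,y),z)[:2] for x,y in zip(xs,ys)])
        (c,sz,a)=cv2.minAreaRect(P.astype(np.float32)*1000)
        print(k,round(r['conf'],2),len(xs),np.array(c),np.array(sz),round(a,1))
p=cam('wrist'); cv2.imwrite('pics/w1.png',p['frame'])
print(p['t'],-p['R'][:,2],ctrl.state()['joints'])
for k,z in (('piece',.0),('mark',.073),('block_hole1',.035)):
    for r in ctrl.tip_of(p,k)[:2]: print(k,r['conf'],r['uv'],at(p,r['uv'],z))
    for r in ctrl.masks_of(p,k)[:2] if k=='piece' else []:
        ys,xs=np.nonzero(r['region']);print(r['conf'],xs.min(),xs.max(),ys.min(),ys.max())
E
```

```text
clock: 3.35
eef_pos: [0.4448, 0.0476, 0.2316]
tool_rot: [[-0.97, 0.245, 0.001], [0.245, 0.97, 0.0], [-0.001, 0.0, -1.0]]
contact_force: [1.4, 0.2, 0.7]
gripper_width: 1.006
finger_force: 0.0
block 0.59 801 [517.9951 325.9354] [149.511   68.0384] 72.6
holder 0.71 548 [ 452.4417 -348.5364] [86.6523 95.9937] 19.4
holder 0.47 61 [502.2335 274.0795] [23.3469 30.2547] 1.0
tube 0.7 503 [600.2366 -37.2306] [219.173   32.6308] 74.0
fixture 0.97 817 [602.3952 -43.3083] [197.2055  83.7271] 73.8
gauge 0.91 702 [ 428.1038 -494.9003] [ 61.6582 118.3409] 33.9
gauge 0.75 472 [ 305.2923 -247.091 ] [49.1815 89.0697] 12.9
gauge 0.53 239 [ 451.7061 -347.4585] [32.4059 70.6774] 19.3
[0.3648 0.0704 0.3737] [ 0.3054 -0.0773 -0.9491] [-0.0669  0.0645 -0.2618  1.2449  0.0003  0.1783]
piece 0.91 [259.1, 161.9] [0.4471 0.0506 0.    ]
piece 0.59 [433.9, 162.2] [0.5038 0.2748 0.    ]
0.87 439 478 158 181
0.78 247 273 153 188
mark 0.8 [219.6, 303.2] [ 0.5955 -0.0381  0.073 ]
```

View pics/w1.png

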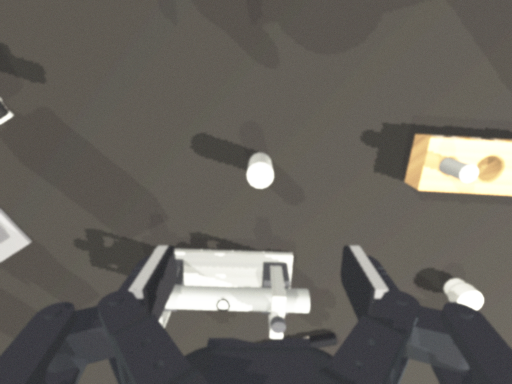

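The wrist view shows the piece at (260,170), the block with piece20 and its holes at right (415–512,135–195), and the tube's ring at (222,303). The piece measures (0.446, 0.051). Next I turn the gripper so its closing line runs across the block.

```bash
python3 -m inch '{"linear":[[0,0,0.005],[0,0,0.005],[0,0,0.005],[0,0,0.005],[0,0,0.005],[0,0,0.005],[0,0,0.005],[0,0,0.005],[0,0,0.005],[0,0,0.005],[0,0,0.005],[0,0,0.005],[0,0,0.005],[0,0,0]],"twist":[-7.1,-7.1,-7.1,-7.1,-7.1,-7.1,-7.1,-7.1,-7.1,-7.1,-7.1,-7.1,-2.8,0]}'
python3 - <<'E'
from h import *
s=ctrl.state();p=cam('wrist'); cv2.imwrite('pics/w2.png',p['frame'])
for r in ctrl.tip_of(p,'piece')[:2]: 
    P=at(p,r['uv'],0);print(r['conf'],r['uv'],P, s['tool_rot'].T@(P-s['eef_pos']))
for r in ctrl.masks_of(p,'piece')[:2]:
    ys,xs=np.nonzero(r['region']);print(r['conf'],xs.min(),xs.max(),ys.min(),ys.max(), at(p,((xs.min()+xs.max())/2,ys.max()-(xs.max()-xs.min())/2),.06))
for r in ctrl.tip_of(p,'block_hole1')[:2]: print(r['conf'],r['uv'],at(p,r['uv'],.035))
E
```

```text
clock: 5.07
eef_pos: [0.4432, 0.0503, 0.1655]
tool_rot: [[-0.276, -0.961, -0.001], [-0.961, 0.276, 0.0], [0.0, 0.001, -1.0]]
contact_force: [-0.2, 0.0, -0.4]
gripper_width: 1.0
finger_force: 0.0
0.94 [253.9, 175.2] [0.4487 0.0529 0.    ] [-0.0041 -0.0048  0.1655]
0.6 [57.1, 146.9] [ 0.6425 -0.0354  0.    ] [ 0.0274 -0.2154  0.1652]
```

```bash
python3 -m inch '{"linear":[[-0.003,-0.004,0.019],[0,0,0.019],[0,0,0.019],[0,0,0.019],[0,0,0.019],[0,0,0.019],[0,0,0.02],[0,0,0]],"twist":[0,0,0,0,0,0,0,0]}'
python3 -m inch '{"linear":[[0,0,0],[0,0,0],[0,0,0],[0,0,0],[0,0,0],[0,0,0],[0,0,0],[0,0,0],[0,0,0],[0,0,0]],"twist":[0,0,0,0,0,0,0,0,0,0]}' 0.015 50
```

```text
clock: 5.93
eef_pos: [0.4464, 0.0515, 0.0296]
tool_rot: [[-0.279, -0.96, -0.005], [-0.96, 0.279, 0.0], [0.001, 0.005, -1.0]]
contact_force: [-0.5, -0.1, -1.0]
gripper_width: 0.996
finger_force: 0.0
clock: 6.77
eef_pos: [0.4497, 0.0513, 0.0335]
tool_rot: [[-0.278, -0.961, 0.002], [-0.961, 0.278, -0.0], [-0.001, -0.002, -1.0]]
contact_force: [-1.0, 0.1, 5.5]
gripper_width: 0.335
finger_force: 49.0
```

```bash
python3 -m inch '{"linear":[[0,0,-0.015],[0,0,-0.03],[0,0,-0.03],[0,0,-0.03],[0,0,-0.03],[0,0,-0.03],[-0.025,0.002,0],[-0.036,0.002,0],[-0.036,0.002,0],[-0.036,0.002,0],[-0.036,0.002,0],[-0.024,0.002,0],[0,0,0],[0,0,0],[0,0,0]],"twist":[0,0,0,0,0,0,0,0,0,0,0,0,0,0,0]}'
python3 - <<'E'
from h import *
s=ctrl.state();p=cam('wrist'); cv2.imwrite('pics/w3.png',p['frame'])
for k,z in (('block_hole1',.035),('block',0),('piece20',.01),('piece',s['eef_pos'][2]-.0335)):
  for r in ctrl.tip_of(p,k)[:2]: 
    P=at(p,r['uv'],z);print(k,r['conf'],r['uv'],P, s['tool_rot'].T@(P-s['eef_pos']))
for r in ctrl.masks_of(p,'block')[:1]:
    ys,xs=np.nonzero(r['region'])
    P=np.array([at(p,(x,y),.035)[:2] for x,y in zip(xs,ys)]);c,sz,a=cv2.minAreaRect(P.astype(np.float32)*1000)
    print(r['conf'],c,sz,a)
E
```

```text
clock: 8.02
eef_pos: [0.4902, 0.2397, 0.197]
tool_rot: [[-0.278, -0.961, -0.001], [-0.961, 0.278, -0.001], [0.001, 0.001, -1.0]]
contact_force: [-0.7, 0.1, -3.7]
gripper_width: 0.331
finger_force: 50.0
piece20 0.86 [260.0, 221.8] [0.5074 0.3076 0.01  ] [-0.0702  0.0022  0.1869]
piece20 0.46 [256.8, 192.4] [0.5004 0.2692 0.01  ] [-0.0314 -0.0017  0.1869]
piece 0.86 [260.0, 221.8] [0.489  0.2399 0.1635] [0.0001 0.0012 0.0335]
piece 0.46 [256.8, 192.4] [0.4852 0.2194 0.1635] [ 0.0208 -0.0009  0.0335]
0.94 (512.9819946289062, 316.16607666015625) (168.00204467773438, 63.91155242919922) 72.66897583007812
```

View pics/w3.png

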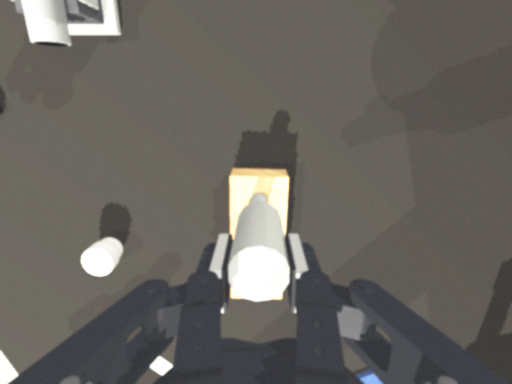

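The held piece covers the hole: it sits at about (258,270) with the block behind it at columns 229–290. I step sideways for a clear view of the hole.

```bash
python3 -m inch '{"linear":[[0,-0.025,0],[0,-0.025,0],[0,-0.02,0],[0,0,0],[0,0,0]],"twist":[0,0,0,0,0]}'
python3 - <<'E'
from h import *
s=ctrl.state();p=cam('wrist'); cv2.imwrite('pics/w4.png',p['frame'])
for k,z in (('block_hole1',.035),('block',0),('piece20',.01),('piece',s['eef_pos'][2]-.0335)):
  for r in ctrl.tip_of(p,k)[:3]: 
    P=at(p,r['uv'],z);print(k,r['conf'],r['uv'],P, s['tool_rot'].T@(P-s['eef_pos']))
for r in ctrl.masks_of(p,'block')[:1]:
    ys,xs=np.nonzero(r['region'])
    P=np.array([at(p,(x,y),.035)[:2] for x,y in zip(xs,ys)]);c,sz,a=cv2.minAreaRect(P.astype(np.float32)*1000)
    print(r['conf'],c,sz,a,xs.min(),xs.max(),ys.min(),ys.max())
    x0,x1,y0,y1=xs.min()-10,xs.max()+60,ys.min()-10,ys.max()+10
    x0,y0=max(x0,0),max(y0,0)
    c=p['frame'][y0:y1,x0:x1]; print(x0,y0,c.shape); f=min(800/c.shape[1],600/c.shape[0],4); print(f)
    cv2.imwrite('pics/w4c.png',cv2.resize(c,None,fx=f,fy=f,interpolation=cv2.INTER_CUBIC))
E
```

```text
clock: 8.73
eef_pos: [0.5589, 0.2196, 0.1969]
tool_rot: [[-0.28, -0.96, -0.0], [-0.96, 0.28, 0.0], [0.0, 0.0, -1.0]]
contact_force: [0.4, 0.7, -2.5]
gripper_width: 0.334
finger_force: 50.4
block_hole1 0.81 [316.3, 239.6] [0.5159 0.3173 0.035 ] [-0.0818  0.0685  0.162 ]
block 0.59 [309.5, 226.2] [0.5178 0.316  0.    ] [-0.0811  0.0663  0.197 ]
piece20 0.71 [318.8, 192.5] [0.4975 0.2704 0.01  ] [-0.0316  0.0731  0.187 ]
piece20 0.58 [258.0, 222.7] [0.5791 0.2882 0.01  ] [-0.0715 -0.0003  0.1869]
piece 0.71 [318.8, 192.5] [0.5155 0.2107 0.1634] [0.0207 0.0391 0.0335]
piece 0.58 [258.0, 222.7] [0.5591 0.2202 0.1634] [-0.0006 -0.0001  0.0335]
0.55 (512.0238037109375, 305.63128662109375) (147.07752990722656, 68.58921813964844) 72.47636413574219 289 353 169 284
279 159 (135, 134, 3)
4
```

View pics/w4c.png

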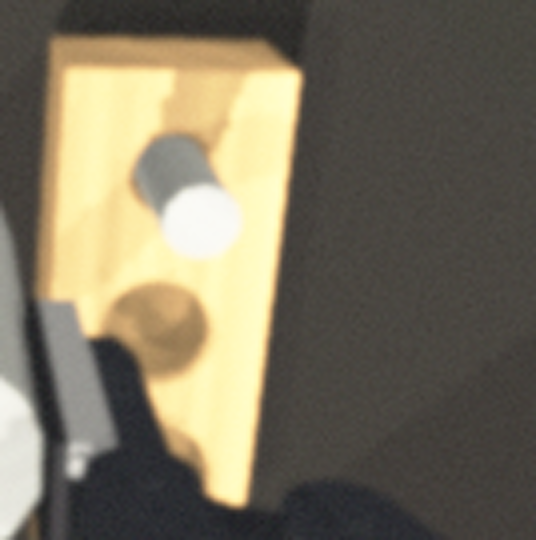

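The crop shows the hole's rim spanning (106–208, 283–378) in crop pixels, so its centre is at about (318,241.5) in the picture. The network's (316,240) is close. piece20's top is at about (329.5,214), and the block's near top corners are at about (295,175.5) and (354,177).

```bash
python3 - <<'E'
from h import *
s=ctrl.state();p=cam('wrist')
h=at(p,(318.2,241.5),.035); a=at(p,(295,175.5),.035); b=at(p,(354.3,177),.035); q=at(p,(329.5,214.3),.07)
l=at(p,(279+106/4,159+330/4),.035); r=at(p,(279+208/4,241.5),.035)
print('hole',h,'rim width',np.linalg.norm(l-r),'corner dist',np.linalg.norm(a-b),'p20',q,'p20-hole',np.linalg.norm((q-h)[:2]))
x=(a-b)[:2]; print('edge yaw',np.degrees(np.arctan2(x[1],x[0])),'p20->hole yaw',np.degrees(np.arctan2(*(h-q)[:2][::-1])))
u=np.array([-x[1],x[0]])/np.linalg.norm(x); u=u*np.sign(u[1]); print('hole from edge',(a+b)[:2]/2+.08*u,'from p20',q[:2]+.05*u)
for e in (h,):
    d=s['tool_rot'].T@(e-s['eef_pos']);print(d)
# where is the held piece's foot? visible foot edge
p=cam('top')
for r in ctrl.tip_of(p,'block_hole1')[:2]: print(r['conf'],r['uv'],at(p,r['uv'],.035))
E
```

```text
hole [0.5126 0.3218 0.035 ] rim width 0.030201655231627968 corner dist 0.06518647189314208 p20 [0.4975 0.2743 0.07  ] p20-hole 0.0498906962138922
edge yaw -17.607107861096658 p20->hole yaw 72.396934298658
hole from edge [0.5128 0.3216] from p20 [0.5127 0.3219]
[-0.0846  0.071   0.1625]
0.71 [335.4, 225.4] [ 0.4506 -0.3705  0.035 ]
0.54 [126.8, 200.8] [0.5206 0.3209 0.035 ]
```

The hole measures (0.5127, 0.3218). The rim, the block edge and piece20 agree within 1 mm. I move over it and go down.

```bash
python3 -m inch '{"linear":[[-0.0281,0.0235,0],[-0.0281,0.0235,0],[-0.0281,0.0235,0],[0,0,0.02],[0,0,0.025],[0,0,0.025],[0,0,0.025],[0,0,0.015],[0,0,0.008],[0,0,0],[0,0,0],[0,0,0]],"twist":[0,0,0,0,0,0,0,0,0,0,0,0]}'
```

```text
clock: 10.18
eef_pos: [0.5149, 0.3217, 0.0808]
tool_rot: [[-0.278, -0.961, 0.002], [-0.961, 0.278, 0.001], [-0.002, -0.002, -1.0]]
contact_force: [0.2, 0.4, -2.2]
gripper_width: 0.335
finger_force: 50.4
```

```bash
python3 - <<'E'
from h import *
for i in range(4):
    p=cam('wrist'); s=ctrl.state(); r=ctrl.tip_of(p,'piece'); print(s['clock'],s['eef_pos'],s['contact_force'],[(round(x['conf'],2),x['uv'],s['tool_rot'].T@(at(p,x['uv'],s['eef_pos'][2]-.0335)-s['eef_pos'])) for x in r[:1]])
cv2.imwrite('pics/w5.png',p['frame'])
E
```

```text
10.2333 [0.515  0.3217 0.081 ] [-0.4716  0.1363 -2.5622] [(0.91, [260.4, 221.2], array([0.0007, 0.0016, 0.0335]))]
10.3333 [0.5149 0.3216 0.0808] [-0.0183  0.0756 -2.3572] [(0.84, [258.4, 134.9], array([0.0574, 0.0001, 0.0334]))]
10.4333 [0.5145 0.3214 0.0803] [-0.8917 -0.2142 -2.2669] [(0.86, [260.4, 139.7], array([0.0544, 0.0012, 0.0334]))]
10.5333 [0.5141 0.3213 0.0799] [ 0.404  -0.5328 -2.6031] [(0.58, [259.8, 220.1], array([0.0011, 0.0009, 0.0335]))]
```

```bash
python3 -m inch '{"linear":[[0,0.001,0],[0,0,0.004],[0,0,0.004],[0,0,0.004],[0,0,0.004],[0,0,0.004],[0,0,0]],"twist":[0,0,0,0,0,0,0]}'
```

```text
clock: 11.17
eef_pos: [0.5141, 0.3212, 0.059]
tool_rot: [[-0.278, -0.96, 0.002], [-0.96, 0.278, -0.0], [-0.0, -0.002, -1.0]]
contact_force: [4.5, -0.6, -2.7]
gripper_width: 0.332
finger_force: 50.7
```

```bash
python3 -m inch '{"linear":[[0,-0.001,0.004],[0,0,0.004],[0,0,0.004],[0,0,0.002],[0,0,0],[0,0,0]],"twist":[0,0,0,0,0,0]}'
```

```text
clock: 11.67
eef_pos: [0.5141, 0.321, 0.0447]
tool_rot: [[-0.278, -0.961, 0.0], [-0.961, 0.278, -0.0], [0.0, -0.0, -1.0]]
contact_force: [4.0, -1.0, -4.4]
gripper_width: 0.336
finger_force: 50.4
```

```bash
python3 -m inch '{"linear":[[0,0,0.0015],[0,0,0]],"twist":[0,0]}'
python3 -m inch '{"linear":[[0,0,0],[0,0,0],[0,0,0],[0,0,0],[0,0,-0.005],[0,0,-0.02],[0,0,-0.035],[0,0,-0.04],[0,0,-0.04],[0,0,-0.035],[0,0,0]],"twist":[0,0,0,0,0,0,0,0,0,0,0]}' 0.055
python3 - <<'E'
from h import *
s=ctrl.state();p=cam('wrist');cv2.imwrite('pics/w6.png',p['frame']); print(s['eef_pos'],s['joints'])
for r in ctrl.tip_of(p,'piece')[:3]: print(r['conf'],r['uv'],at(p,r['uv'],.01))
cv2.imwrite('pics/w6c.png',cv2.resize(p['frame'][130:330,130:390],(780,600),interpolation=cv2.INTER_CUBIC))
E
```

```text
clock: 11.83
eef_pos: [0.5142, 0.3212, 0.0438]
tool_rot: [[-0.278, -0.961, 0.001], [-0.961, 0.278, 0.0], [-0.0, -0.001, -1.0]]
contact_force: [3.9, -1.4, -4.8]
gripper_width: 0.334
finger_force: 50.5
clock: 12.75
eef_pos: [0.5169, 0.3228, 0.2279]
tool_rot: [[-0.278, -0.961, 0.012], [-0.961, 0.278, 0.006], [-0.009, -0.01, -1.0]]
contact_force: [1.9, 0.8, 0.4]
gripper_width: 0.645
finger_force: 0.0
[0.5169 0.3228 0.2279] [ 0.4264  0.3707  0.1196  1.3064  0.0003 -0.8629]
0.92 [261.7, 158.1] [0.5142 0.3214 0.01  ]
0.83 [260.7, 115.6] [0.501  0.2707 0.01  ]
```

View pics/w6c.png

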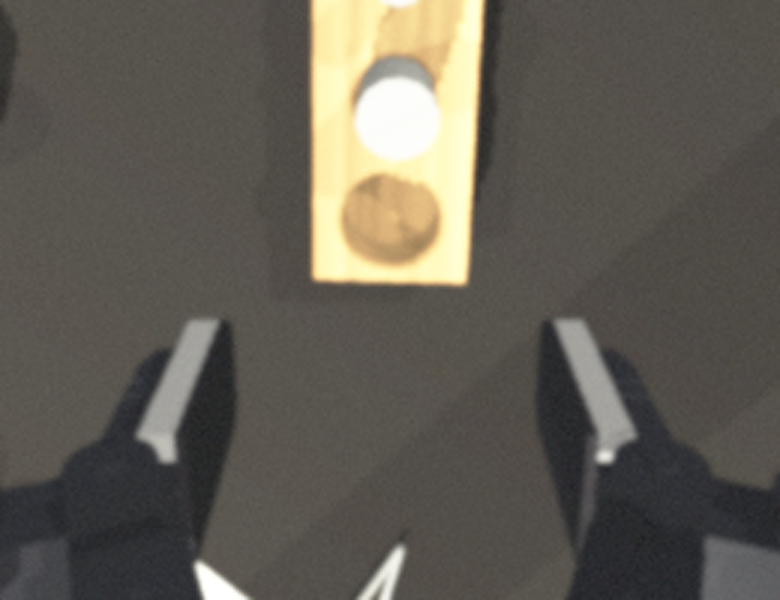

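The piece stands in the middle hole, its top at crop (397,118) level with piece20's, and the fingers have let go. Next is the gauge.

```bash
python3 -m inch '{"linear":[[0.0368,-0.0069,-0.002],[0.0368,-0.0069,-0.002],[0.0368,-0.0069,-0.002],[0.0368,-0.0069,-0.002],[0.0368,-0.0069,-0.002],[0.0368,-0.0069,-0.002],[0.0368,-0.0069,-0.002],[0.0368,-0.0069,-0.002],[0.0368,-0.0069,-0.002],[0.0368,-0.0069,-0.002],[0.0368,-0.0069,-0.002],[0.0368,-0.0069,-0.002],[0.0368,-0.0069,-0.002],[0.0368,-0.0069,-0.002],[0.0368,-0.0069,-0.002],[0.0368,-0.0069,-0.002],[0.0368,-0.0069,-0.002],[0.0368,-0.0069,-0.002]],"twist":[0,0,0,0,0,0,0,0,0,0,0,0,0,0,0,0,0,0]}' 0.0854
python3 -m inch '{"linear":[[0,0,0],[0,0,0],[0,0,0],[0,0,0],[0,0,0],[0,0,0],[0,0,0],[0,0,0],[0,0,0],[0,0,0]],"twist":[6.8,6.8,6.8,6.8,6.8,6.8,6.8,6.8,0,0]}'
cat > g.py <<'E'
from h import *
s=ctrl.state()
Q=cam('top')
for r in ctrl.tip_of(Q,'piece')[:2]: print('top piece',r['conf'],r['uv'],at(Q,r['uv'],.01))
p=cam('wrist');cv2.imwrite('pics/w7.png',p['frame']); print(s['eef_pos'],s['tool_rot'],s['joints'])
for k,z in (('holder',0),('gauge',.036)):
  for r in ctrl.tip_of(p,k)[:3]: 
    P=at(p,r['uv'],z);print(k,r['conf'],r['uv'],P,s['tool_rot'].T@(P-s['eef_pos']))
  for r in ctrl.masks_of(p,k)[:2]:
    ys,xs=np.nonzero(r['region'])
    P=np.array([at(p,(x,y),.148 if k=='gauge' else .072)[:2] for x,y in zip(xs,ys)]);c,sz,a=cv2.minAreaRect(P.astype(np.float32)*1000)
    print(k,r['conf'],c,sz,a)
E
python3 g.py
```

```text
clock: 14.35
eef_pos: [0.4477, -0.3506, 0.2529]
tool_rot: [[-0.278, -0.961, -0.002], [-0.961, 0.278, 0.003], [-0.002, 0.003, -1.0]]
contact_force: [0.8, -0.8, 0.8]
gripper_width: 0.999
finger_force: 0.0
clock: 15.18
eef_pos: [0.4484, -0.349, 0.2532]
tool_rot: [[-0.942, -0.336, -0.002], [-0.336, 0.942, 0.002], [0.001, 0.003, -1.0]]
contact_force: [-0.2, -0.6, 0.3]
gripper_width: 0.997
finger_force: 0.0
top piece 0.59 [126.6, 201.7] [0.5205 0.3285 0.01  ]
top piece 0.56 [144.7, 210.1] [0.493  0.2658 0.01  ]
[ 0.4484 -0.349   0.2532] [[-0.9418 -0.3362 -0.0019]
 [-0.3362  0.9418  0.0023]
 [ 0.001   0.0028 -1.    ]] [-0.8027  0.2977  0.078   1.3541  0.0002 -1.1456]
holder 0.68 [251.0, 155.5] [ 0.4516 -0.3584  0.    ] [-0.0001 -0.0106  0.2532]
holder 0.16 [251.6, 163.1] [ 0.4615 -0.354   0.    ] [-0.0109 -0.0099  0.2532]
holder 0.82 (439.40740966796875, -358.3978271484375) (70.9854507446289, 80.00595092773438) 17.094186782836914
gauge 0.97 [147.5, 107.5] [ 0.4309 -0.4964  0.036 ] [ 0.0658 -0.1335  0.2169]
gauge 0.82 [382.8, 74.4] [ 0.3028 -0.247   0.036 ] [0.1027 0.1444 0.2177]
gauge 0.77 [251.9, 163.9] [ 0.4543 -0.3553  0.036 ] [-0.0036 -0.0086  0.2172]
gauge 0.72 (444.6246337890625, -357.357421875) (46.84321975708008, 53.18270492553711) 19.59092903137207
gauge 0.68 (300.6803894042969, -250.72598266601562) (60.33549499511719, 136.28684997558594) 16.013540267944336
```

View pics/w7.png

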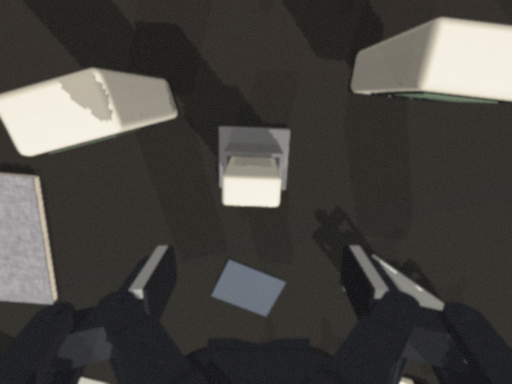

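The wrist view shows the small gauge's top face at columns 223–281, rows 176–207, square to the image, so the yaw already matches. The larger look-alikes are at upper left and upper right, well clear.

```bash
python3 - <<'E'
from h import *
p=cam('wrist');s=ctrl.state()
r=[x for x in ctrl.masks_of(p,'gauge') if abs(x['uv'][0]-252)<20][0]['region']
ys,xs=np.nonzero(r);print(xs.min(),xs.max(),ys.min(),ys.max())
g=cv2.cvtColor(p['frame'],cv2.COLOR_BGR2GRAY);print(g[145:215:2,252], g[192,216:290:2])
for row in (180,200): print(row,[np.nonzero(g[row,200:300]>150)[0][[0,-1]]+200])
P=[at(p,uv,.148) for uv in ((222.5,191.5),(281.5,191.5),(252,177),(252,207.5))]
print(np.linalg.norm(P[0]-P[1]),np.linalg.norm(P[2]-P[3]))
c=(P[2]+P[3])/2;print(c,s['eef_pos'],s['tool_rot'].T@(c-s['eef_pos']))
E
```

```text
223 281 156 205
[ 80  82  83  90  97  92 118 121 119 123 130 140 145 142 145 161 198 231
 240 240 242 241 241 241 241 241 242 243 241 239 180  57  47  44  41] [ 49  52  52 108 197 236 240 240 241 240 241 239 241 241 241 241 242 241
 242 241 242 241 242 241 241 241 243 241 242 241 241 238 197  65  48  41
  47]
180 [array([222, 282])]
200 [array([223, 280])]
0.053805449753153385 0.029415695524253507
[ 0.4546 -0.3534  0.148 ] [ 0.449  -0.3497  0.2547] [-0.0041 -0.0054  0.1067]
```

```bash
python3 -m inch '{"linear":[[-0.004,-0.0055,0.01],[0,0,0.02],[0,0,0.03],[0,0,0.03],[0,0,0.03],[0,0,0.02],[0,0,0.002],[0,0,0]],"twist":[0,0,0,0,0,0,0,0]}'
python3 -m inch '{"linear":[[0,0,0],[0,0,0],[0,0,0],[0,0,0],[0,0,0],[0,0,0],[0,0,0],[0,0,0],[0,0,0]],"twist":[0,0,0,0,0,0,0,0,0]}' 0.03 50
```

```text
clock: 16.3
eef_pos: [0.4539, -0.3527, 0.111]
tool_rot: [[-0.943, -0.333, -0.002], [-0.333, 0.943, 0.003], [0.001, 0.003, -1.0]]
contact_force: [1.1, -0.0, -0.6]
gripper_width: 1.002
finger_force: 0.0
clock: 17.05
eef_pos: [0.4557, -0.3544, 0.1149]
tool_rot: [[-0.943, -0.333, 0.003], [-0.333, 0.943, -0.003], [-0.002, -0.003, -1.0]]
contact_force: [-0.6, 0.6, 6.2]
gripper_width: 0.628
finger_force: 53.1
```

The gauge is gripped; the opening reads 53.5 mm. I lift it straight up, then move beside the tube and turn to its yaw.

```bash
python3 -m inch '{"linear":[[0,0,-0.006],[0,0,-0.014],[0,0,-0.02],[0,0,-0.02],[0,0,-0.02],[0,0,-0.02],[0,0,-0.02],[0,0,-0.005],[0,0,0]],"twist":[0,0,0,0,0,0,0,0,0]}'
python3 -m inch '{"linear":[[-0.012,0.012,0],[-0.022,0.026,0],[-0.022,0.026,0],[-0.022,0.026,0],[-0.022,0.026,0],[-0.022,0.026,0],[-0.022,0.026,0],[-0.016,0.019,0],[-0.01,0.012,0],[0,0,0],[0,0,0],[0,0,0],[0,0,0],[0,0,0],[0,0,0],[0,0,0]],"twist":[0,0,0,0,0,0,0,0,0,7.1,7.1,7.1,7.1,7.1,0,0]}'
cat > m.py <<'E'
from h import *
s=ctrl.state();p=cam('wrist');cv2.imwrite('pics/w8.png',p['frame'])
print(s['eef_pos'],s['contact_force'],s['gripper_width'],s['joints'])
for k,z in (('mark',.073),('tube',.058),('fixture',0)):
  for r in ctrl.tip_of(p,k)[:2]: 
    P=at(p,r['uv'],z);print(k,r['conf'],r['uv'],P,s['tool_rot'].T@(P-s['eef_pos']))
for r in ctrl.masks_of(p,'tube')[:1]:
    ys,xs=np.nonzero(r['region'])
    P=np.array([at(p,(x,y),.065)[:2] for x,y in zip(xs,ys)]);print(cv2.minAreaRect(P.astype(np.float32)*1000))
for r in ctrl.tip_of(p,'probe_tip')[:2]: print('probe',r['conf'],r['uv'],s['tool_rot'].T@(at(p,r['uv'],s['eef_pos'][2]-.101)-s['eef_pos']))
for r in ctrl.tip_of(p,'gauge')[:2]: print('gauge',r['conf'],r['uv'],s['tool_rot'].T@(at(p,r['uv'],s['eef_pos'][2]-.079)-s['eef_pos']))
E
python3 m.py
```

```text
clock: 17.8
eef_pos: [0.4553, -0.3542, 0.2395]
tool_rot: [[-0.943, -0.333, 0.002], [-0.333, 0.943, -0.002], [-0.001, -0.003, -1.0]]
contact_force: [0.4, 0.6, -1.8]
gripper_width: 0.623
finger_force: 53.2
clock: 19.13
eef_pos: [0.5479, -0.109, 0.2363]
tool_rot: [[-0.962, 0.273, -0.002], [0.273, 0.962, 0.001], [0.002, 0.0, -1.0]]
contact_force: [-0.1, 0.3, -2.5]
gripper_width: 0.626
finger_force: 53.0
[ 0.5479 -0.109   0.2363] [-0.0509  0.3447 -2.4767] 0.6263029472642021 [-0.3401  0.2819  0.0154  1.3067  0.     -0.0636]
mark 0.88 [332.2, 197.7] [ 0.5986 -0.0365  0.073 ] [-0.0294  0.0835  0.1633]
mark 0.27 [258.2, 195.1] [ 0.5729 -0.1159  0.073 ] [-0.0263  0.0001  0.1633]
tube 0.9 [331.9, 193.3] [ 0.5994 -0.0333  0.058 ] [-0.0293  0.0868  0.1783]
fixture 0.55 [318.9, 180.6] [ 0.5998 -0.0373  0.    ] [-0.0309  0.0832  0.2363]
((608.5459594726562, -2.0449142456054688), (159.93414306640625, 32.558502197265625), 73.13438415527344)
probe 0.39 [259.3, 186.8] [0.0034 0.0012 0.101 ]
gauge 0.65 [256.6, 198.4] [ 0.0005 -0.0011  0.079 ]
```

View pics/w8.png

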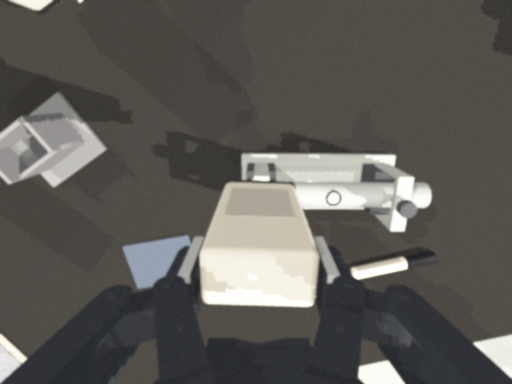

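The picture shows the ring at (333,198), matching the network's mark at (332,198), which gives (0.5986, -0.0365, 0.073). The gauge hangs upright in the grip. I move over the mark and lower to about 5 mm above the tube.

```bash
python3 -m inch '{"linear":[[-0.005,0.0135,0],[-0.01,0.028,0],[-0.01,0.028,0],[-0.005,0.014,0],[0,0,0.01],[0,0,0.02],[0,0,0.015],[0,0,0.006],[0,0,0.002],[0,0,0],[0,0,0]],"twist":[0,0,0,0,0,0,0,0,0,0,0]}'
python3 - <<'E'
from h import *
e=[]
for n in ('scene','wrist','top'):
    p=cam(n);s=ctrl.state();e.append(s['eef_pos'])
    cv2.imwrite(f'pics/{n}9.png',p['frame'])
    for k,z in (('probe_tip',s['eef_pos'][2]-.101),('mark',.073),('gauge',s['eef_pos'][2]-.079),('tube',.058)):
        for r in ctrl.tip_of(p,k)[:2]: print(n,k,round(r['conf'],2),r['uv'],at(p,r['uv'],z))
    if n=='scene': cv2.imwrite('pics/s9.png',cv2.resize(p['frame'][140:260,200:360],(800,600),interpolation=cv2.INTER_CUBIC))
print(np.array(e),s['contact_force'])
E
```

```text
clock: 20.4
eef_pos: [0.6008, -0.0377, 0.1856]
tool_rot: [[-0.961, 0.277, 0.001], [0.277, 0.961, -0.0], [-0.001, 0.0, -1.0]]
contact_force: [0.4, -0.4, -1.2]
gripper_width: 0.628
finger_force: 53.1
scene probe_tip 0.62 [107.5, 196.3] [ 0.5331 -0.4538  0.0849]
scene probe_tip 0.48 [276.3, 205.3] [ 0.6051 -0.038   0.0849]
scene mark 0.74 [273.8, 208.1] [ 0.6013 -0.0435  0.073 ]
scene mark 0.72 [402.4, 198.2] [0.5927 0.2802 0.073 ]
scene gauge 0.94 [274.2, 194.2] [ 0.5893 -0.0417  0.1069]
scene gauge 0.69 [101.5, 186.7] [ 0.5212 -0.4657  0.1069]
scene tube 0.66 [275.8, 211.3] [ 0.5966 -0.0377  0.058 ]
wrist probe_tip 0.37 [260.5, 185.3] [ 0.5971 -0.034   0.0844]
wrist mark 0.68 [260.2, 183.2] [ 0.5986 -0.0347  0.073 ]
wrist gauge 0.79 [255.6, 197.5] [ 0.5994 -0.039   0.1064]
wrist tube 0.68 [264.7, 180.5] [ 0.6016 -0.0309  0.058 ]
top mark 0.5 [235.9, 178.0] [ 0.5967 -0.0418  0.073 ]
top mark 0.47 [235.3, 177.5] [ 0.5983 -0.0398  0.073 ]
top gauge 0.85 [297.7, 269.7] [ 0.3068 -0.2401  0.1058]
top gauge 0.83 [377.7, 232.5] [ 0.4258 -0.4888  0.1058]
top tube 0.54 [232.5, 176.6] [ 0.6038 -0.0299  0.058 ]
[[ 0.601  -0.0377  0.1859]
 [ 0.6008 -0.0374  0.1854]
 [ 0.6005 -0.0373  0.1848]] [ 0.5393  0.0184 -1.6272]
```

View pics/s9.png

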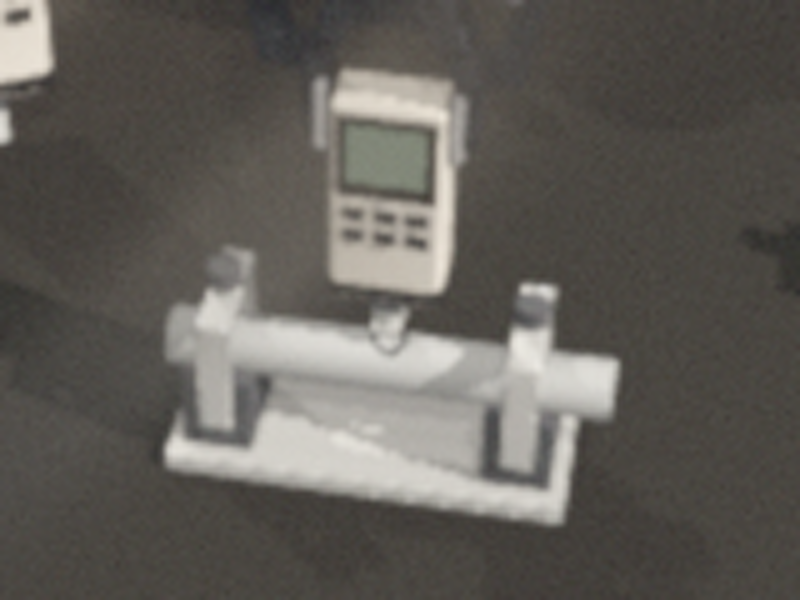

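The scene crop shows the probe, at about (388,320), standing right over the ring at (388,345), with the gauge upright and square to the tube. I nudge it 1.5 mm across the tube and lower.

```bash
python3 -m inch '{"linear":[[0.0015,0,0],[0,0,0.003],[0,0,0.003],[0,0,0.002],[0,0,0],[0,0,0],[0,0,0]],"twist":[0,0,0,0,0,0,0]}'
python3 -m inch '{"linear":[[0,0,0.001],[0,0,0.001],[0,0,0],[0,0,0],[0,0,0]],"twist":[0,0,0,0,0]}'
python3 -m inch '{"linear":[[0,0,0.001],[0,0,0.001],[0,0,0],[0,0,0],[0,0,0]],"twist":[0,0,0,0,0]}'
```

```text
clock: 21.73
eef_pos: [0.599, -0.0368, 0.1767]
tool_rot: [[-0.961, 0.276, -0.0], [0.276, 0.961, 0.0], [0.0, 0.0, -1.0]]
contact_force: [1.0, 0.4, -2.9]
gripper_width: 0.625
finger_force: 53.3
clock: 22.15
eef_pos: [0.5992, -0.0369, 0.175]
tool_rot: [[-0.961, 0.276, 0.0], [0.276, 0.961, -0.0], [-0.0, 0.0, -1.0]]
contact_force: [0.4, 0.6, 0.0]
gripper_width: 0.624
finger_force: 53.2
clock: 22.57
eef_pos: [0.5992, -0.0369, 0.1729]
tool_rot: [[-0.961, 0.276, 0.0], [0.276, 0.961, 0.0], [-0.0, 0.0, -1.0]]
contact_force: [-0.1, -0.1, 0.1]
gripper_width: 0.629
finger_force: 53.4
```

```bash
python3 -m inch '{"linear":[[0,0,0.001],[0,0,0.0005],[0,0,0],[0,0,0],[0,0,0]],"twist":[0,0,0,0,0]}'
python3 - <<'E'
from h import *
f=[]
for i in range(10):
    p=cam('scene' if i%2 else 'wrist');s=ctrl.state();f.append(np.r_[s['contact_force'],s['eef_pos']])
print(np.array(f)[:,[2,5]].T,np.mean(f,0))
cv2.imwrite('pics/s10.png',cv2.resize(p['frame'][140:260,200:360],(800,600),interpolation=cv2.INTER_CUBIC))
for r in ctrl.tip_of(p,'piece')[:3]: print(r['conf'],r['uv'],at(p,r['uv'],.01))
E
```

```text
clock: 22.98
eef_pos: [0.5992, -0.0369, 0.1714]
tool_rot: [[-0.961, 0.276, 0.0], [0.276, 0.961, 0.0], [-0.0, 0.0, -1.0]]
contact_force: [0.8, -0.0, 1.5]
gripper_width: 0.626
finger_force: 53.5
[[ 0.567   0.9828  1.0902 -0.0221 -0.2523  1.6891  1.3408  0.8091  1.1091
   0.5934]
 [ 0.1714  0.1714  0.1714  0.1714  0.1714  0.1714  0.1713  0.1714  0.1713
   0.1713]] [ 0.5218  0.0432  0.7907  0.5991 -0.0369  0.1714]
0.65 [382.4, 191.4] [0.4865 0.2749 0.01  ]
0.44 [403.3, 195.4] [0.5088 0.3265 0.01  ]
```

View pics/s10.png

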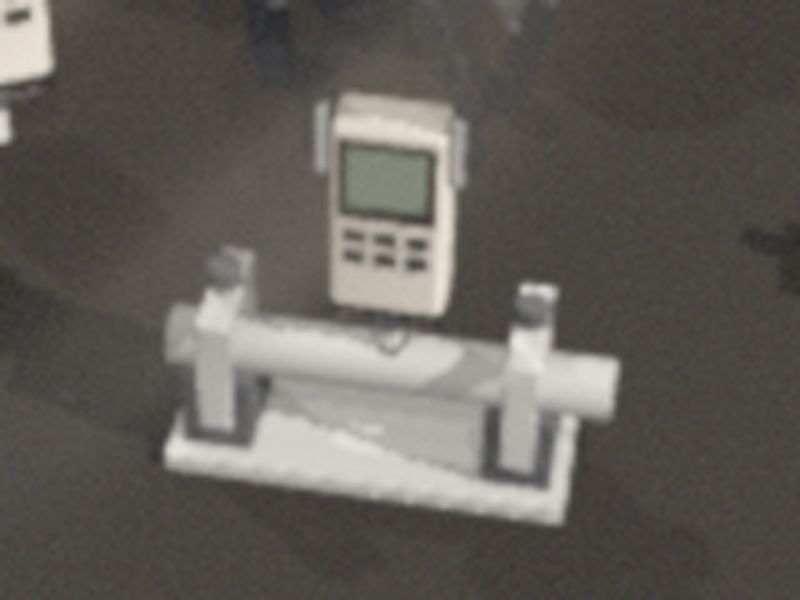

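The scene crop shows the probe seated on the ring with the case upright. The force is up about 2.8 N over the free-hanging value, which means about 3.6 mm of push-in. I add 0.5 mm and check numerically that the piece is home.

```bash
python3 -m inch '{"linear":[[0,0,0.0005],[0,0,0],[0,0,0],[0,0,0]],"twist":[0,0,0,0]}'
python3 - <<'E'
from h import *
p=cam('scene');K=np.array(p['camera_matrix'])
def proj(P):
    c=p['R'].T@(P-p['t']); q=K@np.array([c[0],-c[1],-c[2]]); return q[:2]/q[2]
a=np.linspace(0,6.28,60)
for n,c,r in (('piece',(.5127,.3218),.015),('piece20',(.4975,.2743),.010)):
    for zt in (.07,.075,.08):
        q=np.array([proj(np.array([c[0]+r*np.cos(t),c[1]+r*np.sin(t),zt])) for t in a]); print(n,zt,'u',q[:,0].min(),q[:,0].max(),'v top',q[:,1].min())
for r in ctrl.masks_of(p,'piece')[:4]:
    ys,xs=np.nonzero(r['region']);print(round(r['conf'],2),xs.min(),xs.max(),ys.min(),ys.max())
g=cv2.cvtColor(p['frame'],cv2.COLOR_BGR2GRAY)
print(g[165:200,386:414:2])
E
```

```text
clock: 23.87
eef_pos: [0.5991, -0.0369, 0.1708]
tool_rot: [[-0.961, 0.276, 0.0], [0.276, 0.961, 0.0], [-0.0, 0.0, -1.0]]
contact_force: [1.0, -0.5, 1.9]
gripper_width: 0.628
finger_force: 53.5
piece 0.07 u 401.04390189557245 412.8171146395485 v top 175.58394423703788
piece 0.075 u 401.43925647514754 413.2489315392016 v top 174.08378388893894
piece 0.08 u 401.8368803368368 413.68324306206944 v top 172.5750782110932
piece20 0.07 u 383.6721869954288 391.3806931781148 v top 174.30383741298638
piece20 0.075 u 384.01525303548556 391.74694735008944 v top 172.80741365058591
piece20 0.08 u 384.36027351347315 392.11529547513544 v top 171.30250774946157
0.64 399 412 176 193
[[ 66  64  61  62  62  66  68  66  66  60  65  64  65  61]
 [ 63  63  65  66  62  63  64  62  64  63  62  62  65  63]
 [ 64  65  65  63  65  65  63  63  64  65  60  65  65  64]
 [ 66  63  66  63  63  64  63  62  64  66  64  60  65  64]
 [ 66  66  66  64  65  63  66  64  64  64  64  62  64  65]
 [ 63  61  64  67  63  60  62  65  63  66  67  64  65  59]
 [ 69  65  62  65  65  61  63  61  63  63  66  62  66  64]
 [ 64  64  63  
[... 937 characters left out ...]
2 156 174 179 176 151 133 139 147 174 194 210 209]
 [185 194 179 181 178 179 152 135 136 153 179 197 200 210]
 [203 195 199 198 194 188 163 135 138 155 180 200 187 205]
 [215 206 201 203 202 197 197 159 141 161 183 200 177 201]
 [220 216 206 203 203 202 208 189 154 166 187 201 171 203]
 [218 219 213 205 206 204 203 205 190 184 193 197 186 204]
 [202 209 212 204 203 202 203 208 212 208 203 197 198 200]
 [177 185 194 193 194 195 199 207 218 218 214 204 203 202]
 [165 167 169 172 178 179 185 194 207 212 214 208 203 204]
 [168 168 166 168 168 166 169 174 183 191 197 199 199 199]
 [173 170 171 169 168 167 166 168 168 169 173 173 181 183]
 [175 174 173 172 171 171 170 169 169 167 166 168 169 167]]
```

The piece's top edge is at row 175.5, against 175.6 expected for a home piece. piece20, which is known to be seated, gives the same match (174.2 against 174.3). So it is home, and I hand in.

```bash
python3 -c "
from workcell import ctrl
print(ctrl.finish_job())"
```

```text
the job is handed in; nothing more can be done
None
```

I handed the job in at about 24 s with the piece home in the 30 mm hole and released, and the gauge held upright on the ring with its probe pushed in about 4 mm (estimated from force and height); the hand-in returned no verdict.

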